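# Shut and clip the packed card box

## Task

The clear storage box is packed with card bundles and ready for the shelf. With your fingertips push its white lid down fully shut, and only then push both blue clips on the lid's front edge down until they lie flat against the front of the box. Leave the box standing where it is, and do not disturb the glue bottle, the card bundle or the tape roll beside it.

Things in the scene. Friction and masses are not known exactly. Their poses are not given: they have to be found in the camera images.
- box: Loose clear-walled storage box full of cream card bundles, about 2 kg, 180 mm (its x) by 270 mm (its y) by 100 mm high. Origin at the centre of its underside, on the bench; x points from the clip side (front, towards the robot) to the hinge side (back), z up. Turned up to 0.2 rad either way about z.
- lid (a joint): Hinge of the white lid along the box's back rim. 0 rad = shut flat on the rim, pi/2 = upright, up to 1.95 leaning back; starts 1.35 to 1.8. A stiff hinge: it stays at any angle (friction 0.25 N m, about 1 to 3 N on its free half moves it).
- lid_hinge (a point): Middle of the lid's hinge line, at (0.092, 0, 0.101) m in the box's frame; the hinge line is parallel to the box's y. The lid is a flat plate 186 mm from hinge line to front edge, 278 mm wide, 6 mm thick; its outer face lies 7 mm beyond the hinge line, so when shut its top is 108 mm above the bench.
- lid_edge (a point): Middle of the lid's front (free) edge on its outer face, 186 mm from the hinge line; between the two clips.
- clip_left (a joint): Blue plastic clip hinged on the lid's front edge, on the box's left half (pivot at +0.080 m along the box's y). 0 rad = folded down flat against the box's front wall (with the lid shut), pi/2 = standing straight out in the plane of the lid, up to 2.0; starts 1.2 to 1.9. Stays at any angle (hinge friction 0.04 N m, so 1 to 2 N near its end moves it).
- clip_left_pivot (a point): Middle of the left clip's pivot line, on the lid's front edge. With the lid shut it lies at (-0.096, +0.080, 0.105) m in the box's frame. The pivot line is parallel to the box's y.
- clip_left_tip (a point): Middle of the left clip's free end, 42 mm from its pivot. The clip is a flat tab 45 mm wide (along y) and 4 mm thick with a small rounded bead at this end.
- clip_right (a joint): Blue plastic clip hinged on the lid's front edge, on the box's right half (pivot at -0.080 m along the box's y). 0 rad = folded down flat against the box's front wall (with the lid shut), pi/2 = standing straight out in the plane of the lid, up to 2.0; starts 1.2 to 1.9. Stays at any angle (hinge friction 0.04 N m, so 1 to 2 N near its end moves it).
- clip_right_pivot (a point): Middle of the right clip's pivot line, on the lid's front edge. With the lid shut it lies at (-0.096, -0.080, 0.105) m in the box's frame. The pivot line is parallel to the box's y.
- clip_right_tip (a point): Middle of the right clip's free end, 42 mm from its pivot. The clip is a flat tab 45 mm wide (along y) and 4 mm thick with a small rounded bead at this end.
- glue: White glue bottle with a violet nozzle cap, 54 mm across, 168 mm tall, standing to one side of the box. Origin at the centre of its underside. Leave alone.
- bundle: Banded bundle of cream cards, 85 x 120 x 24 mm, lying in front of the box. Origin at the centre of its underside. Leave alone.
- tape: Roll of tan tape lying flat, 94 mm across, 76 mm hole, 24 mm high, to one side of the box. Origin at the centre of its underside. Leave alone.

How it is judged:
On the way:
1. the lid is fully shut while both clips still stand out (value of joint lid below 0.03 rad and value of joint each of clip_left, clip_right above 0.5 rad), for 0.2 s.
At the end, for the whole second after the job is handed in: The lid is shut (within 0.03 rad, under 6 mm at its edge), both clips are folded down against the box's front (within 0.12 rad, 5 mm at their ends), the box stands flat, at rest, within 40 mm of where it stood, and the three neighbours are within 25 mm of where they were (value of joint lid below 0.03 rad and value of joint each of clip_left, clip_right below 0.12 rad and distance of box from where it was at the start of the episode below 0.04 m and angle between box's own z axis and vertical below 0.05 rad and linear speed of box below 0.02 m/s and distance of each of glue, bundle, tape from where it was at the start of the episode below 0.025 m); the robot touches nothing.
It fails at once if a clip is folded down while the lid is still open (it would foul the rim) (value of joint lid above 0.06 rad and value of joint any of clip_left, clip_right below 0.5 rad).
It fails at once if the box is lifted or tipped, or shoved more than 40 mm (height (world z) of box above 0.012 m or angle between box's own z axis and vertical above 0.1 rad or distance of box from where it was at the start of the episode above 0.04 m).
It fails at once if the glue bottle, card bundle or tape roll is moved, lifted or tipped (distance of any of glue, bundle, tape from where it was at the start of the episode above 0.025 m or angle between any of glue, bundle, tape's own z axis and vertical above 0.3 rad).
It also fails if it takes over 64 s, if anything falls off the work surface, if the arm or the gripper's body presses on something with over 40 N, if the wrist force passes 120 N, or if a joint passes its speed limit or range.

## Robot

A 7-joint arm with a two-finger parallel gripper is mounted at the origin on the work surface. World frame = base frame: x ahead of the robot, y to its left, z up, the work surface at z = 0. Lengths are in m, angles in rad, forces in N, time in s.
With the tool pointing down it reaches from about 0.35 to 0.9 m from the base axis. Payload 19.9 kg.
Tool frame: the origin (TCP) lies on the centre line of the jaws, within the pads' length; the fingertips stand 19 mm ahead of it and the grasp point (between the pads) is the TCP; z points along the fingers, y is the line along which they close (so a half turn about z gives the same grasp; the last joint's range is limited). The gripper opens to 94 mm and grips with 3 to 60 N. Pads are 16 mm wide; open, the fingers measure 119 mm over their backs; the gripper's body (75 mm by 177 mm) begins 78 mm behind the grasp point.
Start: joints at [-1.196, 0.417, -0.01, 1.614, 0.005, 1.111, -0.053], TCP at [0.253, 0.571, 0.198] pointing down, gripper open.
Joint ranges: [-2.81, 2.81], [-0.39, 2.02], [-1.27, 1.25], [0.06, 2.57], [-1.19, 4.33], [0.19, 2], [-2.82, 2.82]. Speed limits (rad/s): [1.89, 1.89, 2.39, 2.39, 3.01, 3.01, 3.01].

## Interface

Orientations are given as [roll, pitch, yaw] about the fixed x, y, z axes, in that order (R = Rz(yaw) Ry(pitch) Rx(roll)).
In Python, from plant import * gives the robot as it stands.
- The arm moves only by the tool jog_arm, never from a script. Its argument "targets" is a list of rows, each an object with "offset": the shift along the tool's x, y, z scaled (see below), a list of three; "spin": the turn about the tool's z scaled (see below). In form: [{"offset": [tx, ty, tz], "spin": spin}, ...]. A call has 1 to 20 rows; each row is the pose to reach, as a shift and turn from the pose commanded when the call began, along the tool's axes at that moment; what a row does not reach only later rows make up. The controller multiplies each number of a shift by 600 mm and each number of a turn by 30 degrees. A row lasts 1/8 s, in which the tool goes at most 62.5 mm and 10.7 degrees, less where a joint would pass 70% of its speed; a pose out of reach is approached as far as the arm can. A call with a number of a shift or a turn outside -1 to 1 is refused whole. A call with a gripper value outside its range is refused whole. "claw" is the opening, from -1 (shut) to 1 (fully open), set as the call begins (left out, the last holds). The fingers move at their own pace and stop on an object; the grip force is fixed at half the most. Time passes only in rows, so rows that repeat a pose let the fingers close. It gives the time, the measured TCP pose, the force, the opening and the grip force at its end, in the units of the state.
- state(): the state, without advancing time (a new reading comes with each control period).
- read_camera(name): name is "scene" or "top" or "wrist"; returns the picture (400x640x3 uint8, red, green, blue); there is no depth.
- camera_info(name): a dict with "K" (3x3 intrinsics, pixels), "origin" and "rotation" of the camera in the world. Camera axes: x right, y down, z forward; pixel columns grow to the right and rows downward; lengths in m; the calibration is good to about 2 mm. A picture is of the moment at which its call begins: read the wrist's pose just before it. camera_info takes no time and is no camera call; for the wrist camera it gives the pose at the moment of the call.
- sign_off(): hands the job in; it is judged then, once.
Trained networks look in the newest picture that a camera, given by its name, has taken for a name from the list of things; names that differ only in an ending like _2 or _b are one class to them, and where a whole thing is asked for, a point or a joint stands for the part that bears it (a point fixed in the world has none). Each returns a list of dicts, best first, with "score" (0 to 1); they miss things now and then, are a little off and sometimes report something else, mostly with a low value. They report only what shows in the picture. A call takes as long as a camera call.
- spot_in(camera, target): "centre" ([x, y, z] in m, in the coordinates of the camera as it stood for that picture, good to about 4 mm: the middle of the surface that is visible of it).
- masks_of(camera, target): "region" (400x640 bool, what is visible of it).
The state is a dict: "time_s": time; "joint_pos": joint angles; "qvel": joint speeds; "joint_torque": joint torques, N m; "eef_pos": TCP position; "ee_rot": TCP orientation; "contact_force": force on the tool from outside, world axes, zero at the start; "wrist_torque": the same for the moment, N m; "opening": finger opening in m; "grasp_force": force on a finger pad.
Only numpy, scipy, OpenCV 4.12 (cv2) and the standard library are available. Lean on these libraries where they do the work, as an engineer would, in place of code of your own. Each camera call takes 0.05 s, during which the arm holds its last target. There are 200 camera calls.

## Working session

There is one attempt and no reset: what is moved stays moved. The work goes in short steps, Python scripts to look and compute and a tool call to move; the robot and the scene stay as the last step left them, time stands still between calls to the robot, and variables do not carry over. Pictures are saved under pics/ and viewed, at most 10 in all, crops included, and the job is handed in when it is done.

Besides the shell and the picture viewer there is one more tool, called after "Call:" in YAML: its name, and indented under it one key for each argument. jog_arm: Moves the arm, as the interface text tells. Its arguments: {"type":"object","properties":{"targets":{"type":"array","items":{"type":"object","properties":{"offset":{"type":"array","items":{"type":"number","minimum":-1,"maximum":1}},"spin":{"type":"number","minimum":-1,"maximum":1}}}},"claw":{"type":"number"}},"required":["targets"]}

```bash
mkdir -p pics; cat > h.py <<'E'
from plant import *
import numpy as np, cv2
def w(cam,p):
    c=camera_info(cam); return np.array(c["origin"])+np.array(c["rotation"])@np.array(p)
def find(cam,names):
    for n in names:
        for d in spot_in(cam,n)[:2]:
            print(cam,n,round(d["score"],2),np.round(w(cam,d["centre"]),3))
def snap(cam,f):
    im=read_camera(cam); cv2.imwrite("pics/"+f,im[:,:,::-1]); return im
E
python3 - <<'E'
from h import *
s=state(); print(s["time_s"],s["eef_pos"],s["ee_rot"],s["opening"])
N=["box","lid","lid_hinge","lid_edge","clip_left_pivot","clip_left_tip","clip_right_pivot","clip_right_tip","glue","bundle","tape"]
for c in ["scene","top"]:
    snap(c,c+"0.png"); find(c,N); ci=camera_info(c); print(np.round(ci["origin"],3))
E
```

```text
0.0 [0.25286365 0.57115777 0.19782514] [-3.14039199e+00  7.08665171e-05  2.72483060e+00] 0.09409394088310423
scene box 0.65 [2.849 2.17  2.669]
scene lid 0.66 [2.622 1.943 2.442]
scene lid_hinge 0.69 [2.63  1.951 2.45 ]
scene lid_edge 0.66 [2.633 1.954 2.454]
scene clip_left_tip 0.73 [2.262 1.583 2.082]
scene clip_right_pivot 0.68 [2.703 2.024 2.524]
scene clip_right_tip 0.59 [2.712 2.033 2.532]
scene glue 0.81 [3.567 2.888 3.387]
scene glue 0.53 [2.714 2.035 2.534]
scene bundle 0.69 [3.104 2.425 2.924]
scene tape 0.87 [2.195 1.516 2.015]
[0.989 0.31  0.809]
top box 0.92 [-1.027 -1.349 -0.496]
top lid 0.9 [-0.819 -1.142 -0.288]
top lid_hinge 0.76 [-0.816 -1.139 -0.285]
top lid_hinge 0.23 [-1.687 -2.01  -1.156]
top lid_edge 0.96 [-0.815 -1.138 -0.284]
top lid_edge 0.66 [-0.454 -0.777  0.077]
top clip_left_pivot 0.87 [-0.458 -0.781  0.073]
top clip_left_pivot 0.21 [-1.694 -2.016 -1.163]
top clip_left_tip 0.7 [-0.455 -0.778  0.076]
top clip_left_tip 0.7 [-0.28  -0.603  0.251]
top clip_right_pivot 0.84 [-0.921 -1.243 -0.39 ]
top clip_right_tip 0.82 [-0.934 -1.256 -0.402]
top glue 0.73 [-1.691 -2.014 -1.16 ]
top bundle 0.91 [-1.214 -1.536 -0.682]
top tape 0.95 [-0.278 -0.6    0.253]
[0.365 0.043 0.897]
```

```bash
sed -i 's/np.array(c\["rotation"\])@np.array(p)/Rm(c["rotation"])@np.array(p)/' h.py; cat >> h.py <<'E'
from scipy.spatial.transform import Rotation
def Rm(r):
    r=np.array(r); return r if r.shape==(3,3) else Rotation.from_euler("xyz",r).as_matrix()
def proj(cam,P):
    c=camera_info(cam); q=(np.atleast_2d(P)-np.array(c["origin"]))@Rm(c["rotation"]); q=q@np.array(c["K"]).T; return q[:,:2]/q[:,2:]
E
python3 - <<'E'
from h import *
for c in ["scene","top"]:
    print(camera_info(c)); find(c,["box","lid","lid_hinge","lid_edge","clip_left_tip","clip_right_tip","clip_left","clip_right","glue","bundle","tape"])
E
```

```text
{'K': array([[364.09890617,   0.        , 324.0202532 ],
       [  0.        , 364.09890617, 197.85861345],
       [  0.        ,   0.        ,   1.        ]]), 'origin': array([0.98878172, 0.30980345, 0.8089004 ]), 'rotation': array([-2.51422532,  0.01045178,  2.13102757])}
scene box 0.65 [0.672 0.044 0.101]
scene lid 0.66 [0.687 0.048 0.229]
scene lid_hinge 0.69 [0.685 0.047 0.227]
scene lid_edge 0.66 [0.691 0.048 0.224]
scene clip_left_tip 0.73 [0.7   0.121 0.324]
scene clip_right_tip 0.59 [ 0.726 -0.038  0.326]
scene clip_left 0.65 [0.703 0.118 0.32 ]
scene clip_right 0.64 [ 0.724 -0.034  0.32 ]
scene clip_right 0.33 [0.67  0.046 0.101]
scene glue 0.81 [ 0.56  -0.228  0.108]
scene glue 0.53 [ 0.725 -0.038  0.324]
scene bundle 0.69 [ 0.386 -0.032  0.027]
scene tape 0.87 [0.542 0.308 0.027]
{'K': array([[406.31606396,   0.        , 316.18641402],
       [  0.        , 406.31606396, 197.70357503],
       [  0.        ,   0.        ,   1.        ]]), 'origin': array([0.36543677, 0.04290399, 0.89669308]), 'rotation': array([-2.92726443,  0.00524954, -1.54180681])}
top box 0.92 [0.655 0.023 0.099]
top lid 0.9 [0.689 0.033 0.226]
top lid_hinge 0.76 [0.688 0.036 0.222]
top lid_hinge 0.23 [ 0.545 -0.225  0.108]
top lid_edge 0.96 [0.684 0.034 0.226]
top lid_edge 0.66 [0.696 0.117 0.308]
top clip_left_tip 0.7 [0.699 0.117 0.306]
top clip_left_tip 0.7 [0.545 0.303 0.023]
top clip_right_tip 0.82 [ 0.72  -0.044  0.307]
top clip_left 0.72 [0.697 0.12  0.309]
top clip_right 0.68 [ 0.718 -0.044  0.307]
top glue 0.73 [ 0.543 -0.227  0.108]
top bundle 0.91 [ 0.394 -0.037  0.019]
top tape 0.95 [0.546 0.306 0.02 ]
```

View pics/scene0.png

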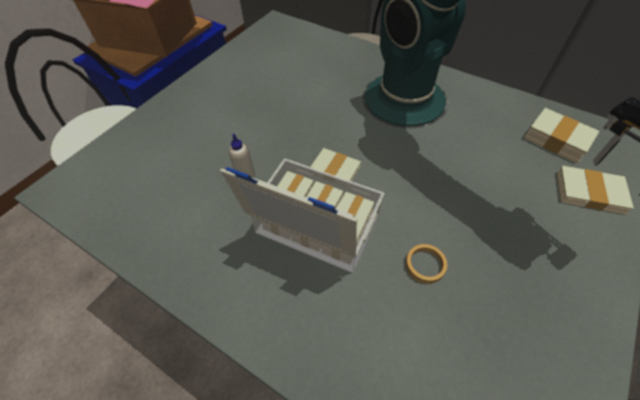

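View pics/top0.png

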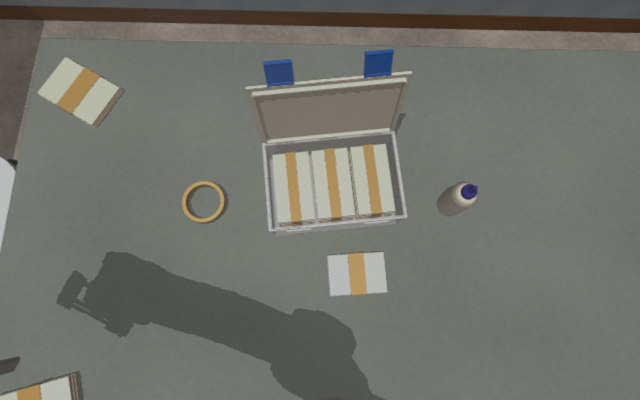

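```bash
python3 - <<'E'
import cv2,numpy as np
a=cv2.imread("pics/top0.png")[40:240,230:430]; b=cv2.imread("pics/scene0.png")[140:300,205:400]
a=cv2.resize(a,(600,600),interpolation=cv2.INTER_CUBIC);cv2.imwrite("pics/a.png",a)
cv2.imwrite("pics/b.png",cv2.resize(b,(731,600),interpolation=cv2.INTER_CUBIC))
E
```

```text
(no output)
```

View pics/a.png

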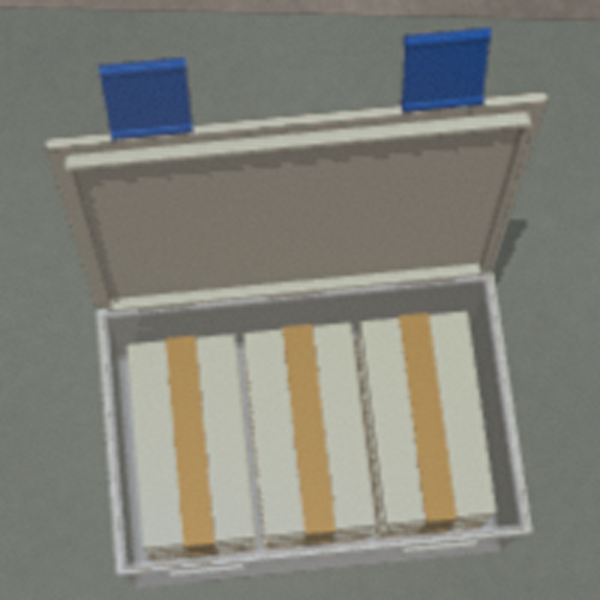

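View pics/b.png

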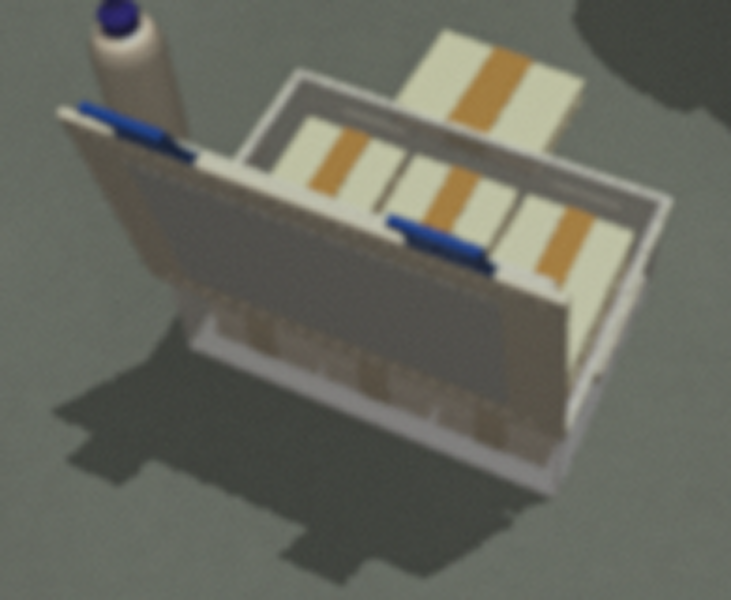

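```bash
cat >> h.py <<'E'
def model(q):
    x,y,a,l,cl,cr=q
    def T(p): p=np.atleast_2d(p); c,s=np.cos(a),np.sin(a); return np.c_[x+c*p[:,0]-s*p[:,1],y+s*p[:,0]+c*p[:,1],p[:,2]]
    def L(d,yy,n): # d from hinge along lid, n outward
        return [.092-d*np.cos(l)+n*np.sin(l),yy,.101+d*np.sin(l)+n*np.cos(l)]
    def C(yc,cc,dy): # tip; cc=pi/2 in plane; 0 = toward -n
        return L(.188+.042*np.sin(cc),yc+dy,.004-.042*np.cos(cc))
    return T,L,C
E
cat > fit.py <<'E'
from h import *
from scipy.optimize import least_squares
A=lambda u,v:(230+u/3-.33,40+v/3-.33); B=lambda u,v:(205+u/3.75-.37,140+v/3.75-.37)
h=.0225
def pts(q):
    T,L,C=model(q)
    t=[[-.09,.135,.1],[-.09,-.135,.1],[.09,.135,.1],[.09,-.135,.1],L(.186,.139,.004),L(.186,-.139,.004),
     C(.08,q[4],h),C(.08,q[4],-h),C(-.08,q[5],h),C(-.08,q[5],-h),L(.188,.08+h,.004),L(.188,.08-h,.004),L(.188,-.08+h,.004),L(.188,-.08-h,.004)]
    s=[[-.09,-.135,.1],[-.09,.135,.1],L(.186,-.139,.004),L(.186,.139,.004),C(-.08,q[5],-h),C(.08,q[4],h)]
    return T(t),T(s)
ot=[A(*p) for p in [(120,573),(530,532),(100,312),(493,276),(48,145),(547,97),(100,67),(186,60),(405,35),(490,30),(112,137),(190,131),(403,109),(485,104)]]
os=[B(*p) for p in [(298,70),(670,200),(60,110),(567,303),(85,103),(490,265)]]
def r(q):
    t,s=pts(q); return np.r_[(proj("top",t)-ot).ravel(),(proj("scene",s)-os).ravel()]
f=least_squares(r,[.63,.03,.13,1.57,1.57,1.57],loss="soft_l1"); print(np.round(f.x,3)); print(np.round(r(f.x).reshape(-1,2),1).tolist())
np.save("q.npy",f.x); T,L,C=model(f.x)
print("hinge",T(L(0,0,0)),"edge",T(L(.186,0,.004)),"shutpiv",T([[-.096,.08,.105],[-.096,-.08,.105]]))
E
python3 fit.py
```

```text
[0.576 0.02  0.128 1.708 1.959 1.91 ]
[[-0.0, -0.2], [-1.0, 0.0], [0.1, 0.7], [-1.3, 0.2], [-1.3, 0.1], [0.5, 0.3], [-0.5, -0.3], [-0.4, -0.7], [-0.1, 1.6], [0.1, 0.6], [-0.6, -0.1], [0.8, -0.6], [-0.5, 0.2], [-0.6, -0.7], [0.1, 0.2], [-1.1, -0.4], [-1.1, -0.9], [-0.0, -1.4], [-2.2, 0.6], [-4.0, -1.8]]
hinge [[0.6676401  0.03139034 0.101     ]] edge [[0.6968292  0.03515546 0.28470036]] shutpiv [[ 0.47095042  0.08668203  0.105     ]
 [ 0.49141933 -0.07200327  0.105     ]]
```

Call:
jog_arm:
  claw: -1
  targets:
    - {"offset": [0, 0, -0.1], "spin": -0.33}
    - {"offset": [0, 0, -0.2], "spin": -0.66}
    - {"offset": [-0.1, 0.016, -0.2], "spin": -1}
    - {"offset": [-0.2, 0.03, -0.2], "spin": -1}
    - {"offset": [-0.3, 0.046, -0.2], "spin": -1}
    - {"offset": [-0.4, 0.06, -0.2], "spin": -1}
    - {"offset": [-0.5, 0.077, -0.2], "spin": -1}
    - {"offset": [-0.6, 0.092, -0.2], "spin": -1}
    - {"offset": [-0.7, 0.107, -0.2], "spin": -1}
    - {"offset": [-0.76, 0.117, -0.2], "spin": -1}
    - {"offset": [-0.76, 0.117, -0.2], "spin": -1}
    - {"offset": [-0.76, 0.117, -0.2], "spin": -1}
    - {"offset": [-0.76, 0.117, -0.2], "spin": -1}

```text
time_s: 3.92
eef_pos: [0.6974, 0.452, 0.3192]
ee_rot: [3.141, 0.0, -3.033]
contact_force: [0.2, 0.1, 0.3]
opening: 0.0006
grasp_force: 0.0
```

```bash
cat > go.py <<'E'
# usage: go.py bx by z ... : scaled tool offsets from the present pose to box-frame TCP points
import sys; from h import *
q=np.load("q.npy"); s=state(); p=np.array(s["eef_pos"]); R=Rm(s["ee_rot"]); a=q[2]
Rb=Rotation.from_euler("z",a).as_matrix(); b=Rb.T@(p-[q[0],q[1],0])
print("t",round(s["time_s"],2),"box-frame tcp",np.round(b,4),"F",np.round(s["contact_force"],1),"spin to align",
 round(np.degrees(np.arctan2(R[0,1],R[1,1])+a)/-30*-1,3),"tool y in box",np.round(Rb.T@R[:,1],3))
for t in np.array(sys.argv[1:],float).reshape(-1,3): print(t,np.round(R.T@(Rb@(t-b))/.6,4))
E
python3 go.py .21 .30 .28 .21 0 .28
```

```text
t 3.92 box-frame tcp [0.1754 0.4133 0.3192] F [0.2 0.1 0.3] spin to align 0.039 tool y in box [0.02  1.    0.001]
[0.21 0.3  0.28] [-0.0615 -0.1877  0.0652]
[0.21 0.   0.28] [-0.0716 -0.6876  0.0649]
```

Call:
jog_arm:
  targets:
    - {"offset": [-0.0615, -0.1, 0.0], "spin": -0.04}
    - {"offset": [-0.0615, -0.1877, 0.03], "spin": -0.04}
    - {"offset": [-0.064, -0.28, 0.065], "spin": -0.04}
    - {"offset": [-0.066, -0.37, 0.065], "spin": -0.04}
    - {"offset": [-0.068, -0.46, 0.065], "spin": -0.04}
    - {"offset": [-0.07, -0.55, 0.065], "spin": -0.04}
    - {"offset": [-0.071, -0.64, 0.065], "spin": -0.04}
    - {"offset": [-0.072, -0.6876, 0.065], "spin": -0.04}
    - {"offset": [-0.072, -0.6876, 0.065], "spin": -0.04}
    - {"offset": [-0.072, -0.6876, 0.065], "spin": -0.04}

```text
time_s: 5.18
eef_pos: [0.7851, 0.0476, 0.2797]
ee_rot: [3.141, 0.0, -3.012]
contact_force: [-0.3, 0.4, -0.8]
opening: 0.0005
grasp_force: 0.0
```

```bash
python3 go.py .13 0 .28 .06 0 .28; python3 - <<'E'
from h import *
snap("scene","s1.png")
E
```

```text
t 5.17 box-frame tcp [0.2106 0.001  0.2797] F [-0.3  0.4 -0.8] spin to align -0.003 tool y in box [-0.001  1.     0.001]
[0.13 0.   0.28] [ 0.1343 -0.0015 -0.0005]
[0.06 0.   0.28] [ 0.251  -0.0014 -0.0006]
```

View pics/s1.png

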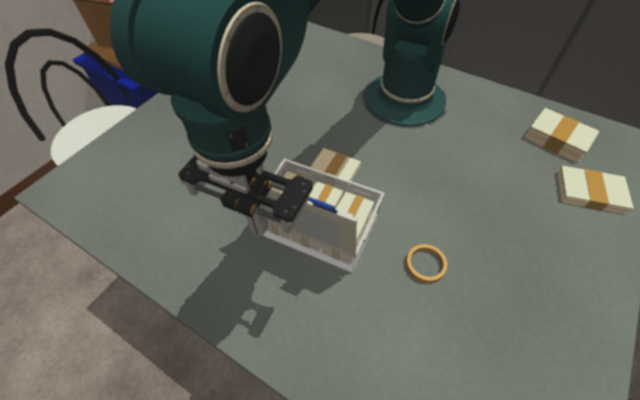

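Call:
jog_arm:
  targets:
    - {"offset": [0.06, -0.0015, 0], "spin": 0}
    - {"offset": [0.11, -0.0015, 0], "spin": 0}
    - {"offset": [0.125, -0.0015, 0], "spin": 0}
    - {"offset": [0.14, -0.0015, 0], "spin": 0}
    - {"offset": [0.155, -0.0015, 0], "spin": 0}
    - {"offset": [0.17, -0.0015, 0], "spin": 0}
    - {"offset": [0.185, -0.0015, 0], "spin": 0}
    - {"offset": [0.2, -0.0015, 0], "spin": 0}
    - {"offset": [0.215, -0.0015, 0], "spin": 0}
    - {"offset": [0.23, -0.0015, 0], "spin": 0}
    - {"offset": [0.241, -0.0015, 0], "spin": 0}
    - {"offset": [0.241, -0.0015, 0], "spin": 0}

```text
time_s: 6.72
eef_pos: [0.6417, 0.0261, 0.2797]
ee_rot: [-3.141, 0.0, -3.014]
contact_force: [0.2, -0.3, -0.5]
opening: 0.0001
grasp_force: 0.0
```

```bash
python3 go.py .066 0 .282 .05 0 .278 .031 0 .270 .017 0 .262 .003 0 .2536 -.01 0 .243 -.022 0 .232; python3 - <<'E'
from h import *
read_camera("scene"); find("scene",["lid","box","clip_left_tip"])
E
```

```text
t 6.72 box-frame tcp [ 0.0656 -0.002   0.2797] F [ 0.2 -0.3 -0.5] spin to align 0.001 tool y in box [ 0.001  1.    -0.   ]
[0.066 0.    0.282] [-0.0006  0.0033 -0.0038]
[0.05  0.    0.278] [0.0261 0.0033 0.0029]
[0.031 0.    0.27 ] [0.0577 0.0033 0.0162]
[0.017 0.    0.262] [0.0811 0.0032 0.0295]
[0.003  0.     0.2536] [0.1044 0.0032 0.0435]
[-0.01   0.     0.243] [0.1261 0.0032 0.0612]
[-0.022  0.     0.232] [0.1461 0.0032 0.0795]
scene lid 0.65 [0.689 0.047 0.229]
scene box 0.97 [0.671 0.044 0.1  ]
scene box 0.57 [0.702 0.12  0.323]
scene clip_left_tip 0.58 [0.704 0.123 0.324]
```

```bash
python3 - <<'E'
from h import *
im=snap("scene","s2f.png"); cv2.imwrite("pics/s2.png",cv2.resize(im[120:300,170:420,::-1],None,fx=3,fy=3))
E
```

```text
(no output)
```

View pics/s2.png

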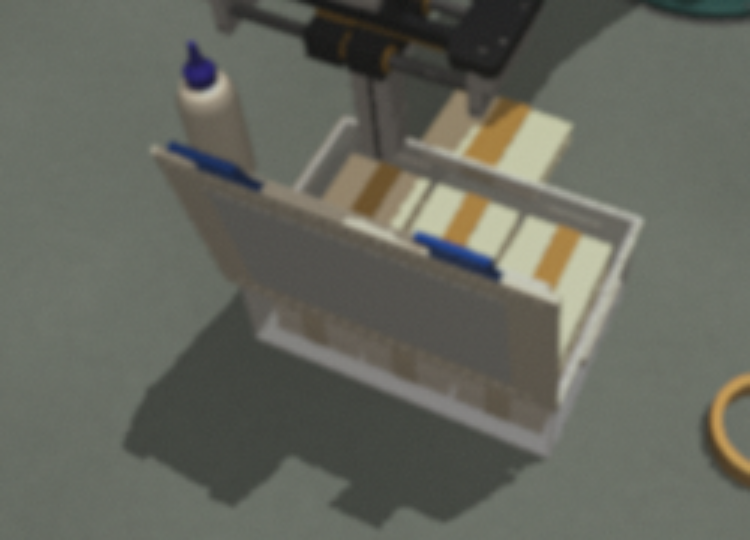

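```bash
python3 - <<'E'
from h import *
s=state();p=s["eef_pos"]
for z in [.2,.22,.24,.26,.28,.32]: print(z,(proj("scene",[[p[0],p[1],z]])[0]-[170,120])*3)
T,L,C=model(np.load("q.npy")); print((proj("scene",T([L(.186,0,.004),L(.186,.139,.004),L(.186,-.139,.004)]))-[170,120])*3)
im=read_camera("top");cv2.imwrite("pics/t2.png",cv2.resize(im[0:220,180:480,::-1],None,fx=2.6,fy=2.6))
E
```

```text
0.2 [390.08394586 230.7612719 ]
0.22 [388.19555938 213.32448312]
0.24 [386.22246037 195.10548457]
0.26 [384.15881778 176.05043397]
0.28 [381.99825281 156.10043149]
0.32 [377.35769701 113.2509449 ]
[[342.08019023 216.57882472]
 [557.42283699 297.16295016]
 [148.69097001 144.20996785]]
```

View pics/t2.png

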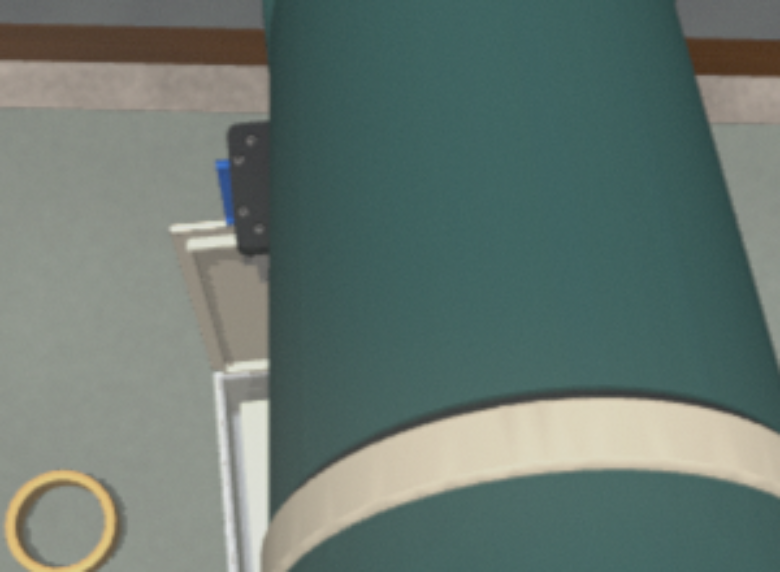

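Call:
jog_arm:
  targets:
    - {"offset": [0, 0, -0.06], "spin": 0}
    - {"offset": [-0.06, 0, -0.1], "spin": 0}
    - {"offset": [-0.15, 0, -0.1], "spin": 0.33}
    - {"offset": [-0.24, 0.0033, -0.1], "spin": 0.66}
    - {"offset": [-0.26, 0.0033, -0.1], "spin": 1}
    - {"offset": [-0.26, 0.0033, -0.1], "spin": 1}

```text
time_s: 7.78
eef_pos: [0.7969, 0.0482, 0.3377]
ee_rot: [-3.14, -0.001, 2.747]
contact_force: [-0.6, -0.1, -0.4]
opening: 0.0004
grasp_force: 0.0
```

Call:
jog_arm:
  targets:
    - {"offset": [0, 0, 0], "spin": 0.33}
    - {"offset": [0, 0, 0], "spin": 0.66}
    - {"offset": [0, 0, 0], "spin": 1}
    - {"offset": [0, 0, 0], "spin": 1}

```text
time_s: 8.28
eef_pos: [0.7959, 0.0478, 0.3404]
ee_rot: [3.141, 0.001, 2.227]
contact_force: [-0.8, 0.8, 0.3]
opening: 0.0006
grasp_force: 0.0
```

Call:
jog_arm:
  targets:
    - {"offset": [0, 0, 0], "spin": 0.33}
    - {"offset": [0, 0, 0], "spin": 0.66}
    - {"offset": [0, 0, 0], "spin": 1}
    - {"offset": [0, 0, 0], "spin": 1}

```text
time_s: 8.78
eef_pos: [0.7962, 0.0479, 0.3399]
ee_rot: [3.141, 0.0, 1.705]
contact_force: [-0.3, 0.7, 0.0]
opening: 0.0002
grasp_force: 0.0
```

```bash
python3 go.py .22 0 .24 .15 0 .24 .12 0 .24 .10 0 .24; python3 -c "
from h import *
s=state();print(np.round(s['joint_pos'],2))
im=snap('wrist','w.png')"
```

```text
t 8.78 box-frame tcp [ 2.216e-01 -1.000e-04  3.399e-01] F [-0.3  0.7  0. ] spin to align 2.988 tool y in box [1.    0.006 0.   ]
[0.22 0.   0.24] [ 0.0002 -0.0027  0.1665]
[0.15 0.   0.24] [ 0.0009 -0.1194  0.1665]
[0.12 0.   0.24] [ 0.0012 -0.1694  0.1664]
[0.1  0.   0.24] [ 0.0014 -0.2027  0.1664]
[-0.25  0.73  0.35  0.85 -0.23  1.6   0.15]
```

View pics/w.png

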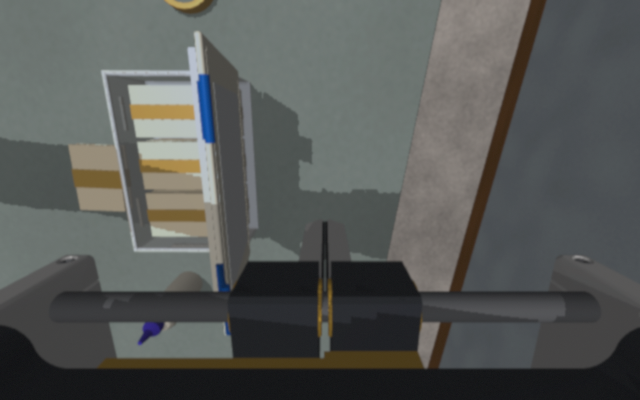

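Call:
jog_arm:
  targets:
    - {"offset": [0, 0, 0.09], "spin": 0}
    - {"offset": [0, -0.003, 0.175], "spin": 0}
    - {"offset": [0, -0.06, 0.175], "spin": 0}
    - {"offset": [0, -0.1, 0.175], "spin": 0}
    - {"offset": [0, -0.12, 0.175], "spin": 0}
    - {"offset": [0, -0.135, 0.175], "spin": 0}
    - {"offset": [0, -0.15, 0.175], "spin": 0}
    - {"offset": [0, -0.165, 0.175], "spin": 0}
    - {"offset": [0, -0.18, 0.175], "spin": 0}
    - {"offset": [0, -0.19, 0.175], "spin": 0}
    - {"offset": [0, -0.19, 0.175], "spin": 0}

```text
time_s: 10.2
eef_pos: [0.683, 0.0335, 0.2345]
ee_rot: [-3.141, -0.0, 1.699]
contact_force: [-0.9, -0.0, -0.0]
opening: 0.0008
grasp_force: 0.0
```

```bash
python3 go.py .066 0 .235; python3 - <<'E'
from h import *
read_camera("scene"); find("scene",["lid","box","clip_left_tip","clip_right_tip"])
read_camera("top"); find("top",["lid","clip_left_tip"])
E
```

```text
t 10.2 box-frame tcp [1.075e-01 1.000e-04 2.345e-01] F [-0.9 -0.  -0. ] spin to align 3.001 tool y in box [ 1. -0. -0.]
[0.066 0.    0.235] [-0.0002 -0.0692 -0.0007]
scene lid 0.71 [0.663 0.077 0.205]
scene box 0.64 [0.661 0.076 0.143]
scene clip_left_tip 0.53 [0.661 0.115 0.314]
scene clip_left_tip 0.19 [0.541 0.308 0.025]
scene clip_right_tip 0.59 [ 0.686 -0.051  0.317]
scene clip_right_tip 0.27 [0.66  0.08  0.142]
top lid 0.53 [ 0.678 -0.105  0.28 ]
```

Call:
jog_arm:
  targets:
    - {"offset": [0, -0.023, -0.003], "spin": 0}
    - {"offset": [0, -0.046, -0.006], "spin": 0}
    - {"offset": [0, -0.07, -0.006], "spin": 0}
    - {"offset": [0, -0.0925, -0.006], "spin": 0}
    - {"offset": [0, -0.117, -0.003], "spin": 0}
    - {"offset": [0, -0.141, 0.001], "spin": 0}
    - {"offset": [0, -0.162, 0.013], "spin": 0}
    - {"offset": [0, -0.1825, 0.026], "spin": 0}
    - {"offset": [0, -0.1825, 0.026], "spin": 0}

```text
time_s: 11.72
eef_pos: [0.5739, 0.0194, 0.2189]
ee_rot: [-3.141, -0.0, 1.698]
contact_force: [0.7, -0.2, 0.5]
opening: 0.0005
grasp_force: 0.0
```

```bash
python3 go.py; python3 - <<'E'
from h import *
read_camera("scene"); find("scene",["lid","box","clip_left_tip","clip_right_tip"])
E
```

```text
t 11.72 box-frame tcp [-2.500e-03  1.000e-04  2.189e-01] F [ 0.7 -0.2  0.5] spin to align 3.001 tool y in box [ 1.    -0.001 -0.001]
scene lid 0.78 [0.605 0.05  0.179]
scene box 0.61 [0.616 0.053 0.163]
scene clip_left_tip 0.97 [0.528 0.099 0.265]
scene clip_left_tip 0.61 [ 0.546 -0.072  0.272]
```

Call:
jog_arm:
  targets:
    - {"offset": [0, -0.018, 0.018], "spin": 0}
    - {"offset": [0, -0.036, 0.038], "spin": 0}
    - {"offset": [0, -0.051, 0.06], "spin": 0}
    - {"offset": [0, -0.065, 0.0815], "spin": 0}
    - {"offset": [0, -0.07, 0.098], "spin": 0}
    - {"offset": [0, -0.075, 0.115], "spin": 0}
    - {"offset": [0, -0.077, 0.131], "spin": 0}
    - {"offset": [0, -0.079, 0.145], "spin": 0}
    - {"offset": [0, -0.079, 0.145], "spin": 0}

```text
time_s: 13.1
eef_pos: [0.5275, 0.0134, 0.1313]
ee_rot: [-3.141, 0.0, 1.699]
contact_force: [-0.2, 0.6, 0.0]
opening: 0.0005
grasp_force: 0.0
```

```bash
python3 go.py; python3 - <<'E'
from h import *
read_camera("scene"); find("scene",["lid","box","clip_left_tip","clip_right_tip"])
E
```

```text
t 13.1 box-frame tcp [-4.930e-02  1.000e-04  1.313e-01] F [-0.2  0.6  0. ] spin to align 3.001 tool y in box [ 1.    -0.001 -0.001]
scene lid 0.93 [0.587 0.046 0.129]
scene box 0.82 [0.604 0.049 0.124]
scene clip_left_tip 0.7 [0.458 0.088 0.153]
scene clip_left_tip 0.65 [ 0.37  -0.014  0.026]
```

Call:
jog_arm:
  targets:
    - {"offset": [0, -0.005, 0.01], "spin": 0}
    - {"offset": [0, -0.01, 0.02], "spin": 0}
    - {"offset": [0, -0.01, 0.03], "spin": 0}
    - {"offset": [0, -0.01, 0.035], "spin": 0}
    - {"offset": [0, -0.01, 0.035], "spin": 0}

```text
time_s: 13.98
eef_pos: [0.5218, 0.0127, 0.1106]
ee_rot: [-3.141, 0.0, 1.699]
contact_force: [-1.3, -0.4, -0.1]
opening: 0.0005
grasp_force: 0.0
```

Call:
jog_arm:
  targets:
    - {"offset": [0, 0, 0.003], "spin": 0}
    - {"offset": [0, 0, 0.005], "spin": 0}
    - {"offset": [0, 0, 0.005], "spin": 0}

```text
time_s: 14.35
eef_pos: [0.5218, 0.0127, 0.1078]
ee_rot: [-3.142, 0.0, 1.698]
contact_force: [0.2, -0.4, -0.2]
opening: 0.0006
grasp_force: 0.0
```

Call:
jog_arm:
  targets:
    - {"offset": [0, 0, 0.003], "spin": 0}
    - {"offset": [0, 0, 0.005], "spin": 0}
    - {"offset": [0, 0, 0.005], "spin": 0}

```text
time_s: 14.72
eef_pos: [0.5218, 0.0127, 0.1048]
ee_rot: [-3.141, 0.0, 1.699]
contact_force: [0.0, 0.4, 0.2]
opening: 0.0007
grasp_force: 0.0
```

```bash
python3 go.py; python3 - <<'E'
from h import *
im=snap("scene","s3f.png"); cv2.imwrite("pics/s3.png",cv2.resize(im[120:300,170:420,::-1],None,fx=3,fy=3,interpolation=cv2.INTER_CUBIC))
find("scene",["lid","box","clip_left_tip","clip_right_tip"])
E
```

```text
t 14.72 box-frame tcp [-5.500e-02  1.000e-04  1.048e-01] F [0.  0.4 0.2] spin to align 3.001 tool y in box [ 1.    -0.001 -0.   ]
scene lid 0.55 [0.589 0.044 0.117]
scene box 0.66 [0.608 0.048 0.112]
scene clip_left_tip 0.82 [0.452 0.09  0.117]
scene clip_right_tip 0.57 [ 0.469 -0.086  0.119]
```

View pics/s3.png

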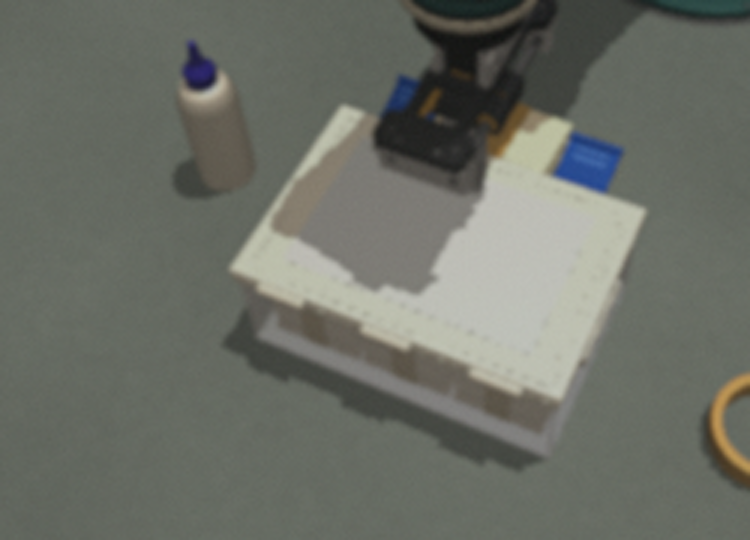

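Call:
jog_arm:
  targets:
    - {"offset": [0, 0, 0.003], "spin": 0}
    - {"offset": [0, 0, 0.003], "spin": 0}

```text
time_s: 15.22
eef_pos: [0.5218, 0.0127, 0.103]
ee_rot: [-3.141, 0.0, 1.699]
contact_force: [0.2, 0.3, -0.7]
opening: 0.0006
grasp_force: 0.0
```

Call:
jog_arm:
  targets:
    - {"offset": [0, 0, 0.003], "spin": 0}
    - {"offset": [0, 0, 0.003], "spin": 0}

```text
time_s: 15.48
eef_pos: [0.5219, 0.0127, 0.1013]
ee_rot: [3.142, 0.0, 1.699]
contact_force: [-0.6, 0.7, 2.0]
opening: 0.0004
grasp_force: 0.8
```

Call:
jog_arm:
  targets:
    - {"offset": [0, 0, 0.003], "spin": 0}
    - {"offset": [0, 0, 0.003], "spin": 0}

```text
time_s: 15.72
eef_pos: [0.5221, 0.0127, 0.1008]
ee_rot: [3.141, -0.001, 1.698]
contact_force: [-12.0, 0.1, 30.6]
opening: 0.0003
grasp_force: 15.5
```

Call:
jog_arm:
  targets:
    - {"offset": [0, 0, 0], "spin": 0}
    - {"offset": [0, 0, 0], "spin": 0}
    - {"offset": [0, 0, -0.01], "spin": 0}
    - {"offset": [0, 0, -0.1], "spin": 0}
    - {"offset": [0.07, -0.08, -0.1], "spin": 0}
    - {"offset": [0.133, -0.123, -0.1], "spin": 0}
    - {"offset": [0.133, -0.123, -0.1], "spin": 0}
    - {"offset": [0.133, -0.123, -0.1], "spin": 0}

```text
time_s: 16.73
eef_pos: [0.4389, 0.0823, 0.1596]
ee_rot: [3.141, 0.0, 1.699]
contact_force: [0.2, -0.5, 0.4]
opening: 0.0006
grasp_force: 0.0
```

```bash
python3 go.py -.13 .08 .12 -.13 .08 .065; python3 - <<'E'
from h import *
for c in ["scene","top"]:
  snap(c,c+"4.png"); find(c,["lid","box","clip_left_tip","clip_right_tip"])
# lid corner check: predicted image of lid outer corners when shut
q=np.load("q.npy"); q[3]=0; T,L,C=model(q)
P=T([L(.186,.139,.007),L(.186,-.139,.007),L(0,.139,.007),L(0,-.139,.007)])
for c in ["scene","top"]: print(c,np.round(proj(c,P),1).tolist())
im=cv2.imread("pics/scene4.png"); 
for p in proj("scene",P): cv2.circle(im,(int(p[0]*8),int(p[1]*8)),12,(0,0,255),1,cv2.LINE_AA,3)
cv2.imwrite("pics/s4.png",cv2.resize(im[120:300,170:420],None,fx=3,fy=3))
E
```

```text
t 16.73 box-frame tcp [-0.1284  0.0797  0.1596] F [ 0.2 -0.5  0.4] spin to align 3.001 tool y in box [ 1.    -0.     0.001]
[-0.13  0.08  0.12] [ 0.0004 -0.0027  0.0661]
[-0.13   0.08   0.065] [ 0.0004 -0.0028  0.1577]
scene lid 0.81 [0.579 0.032 0.112]
scene lid 0.25 [ 0.473 -0.074  0.114]
scene box 0.9 [0.598 0.039 0.11 ]
scene box 0.6 [0.542 0.308 0.024]
scene clip_left_tip 0.65 [0.453 0.089 0.113]
scene clip_left_tip 0.17 [ 0.384 -0.032  0.028]
scene clip_right_tip 0.62 [ 0.471 -0.073  0.114]
top lid 0.75 [ 0.601 -0.054  0.109]
top lid 0.19 [ 0.395 -0.064  0.022]
top box 0.6 [ 0.596 -0.054  0.108]
top clip_right_tip 0.86 [ 0.473 -0.074  0.114]
scene [[384.7, 189.9], [283.2, 154.9], [356.0, 253.1], [245.1, 208.8]]
top [[267.3, 232.2], [408.5, 218.1], [260.6, 142.3], [395.2, 129.4]]
```

View pics/s4.png

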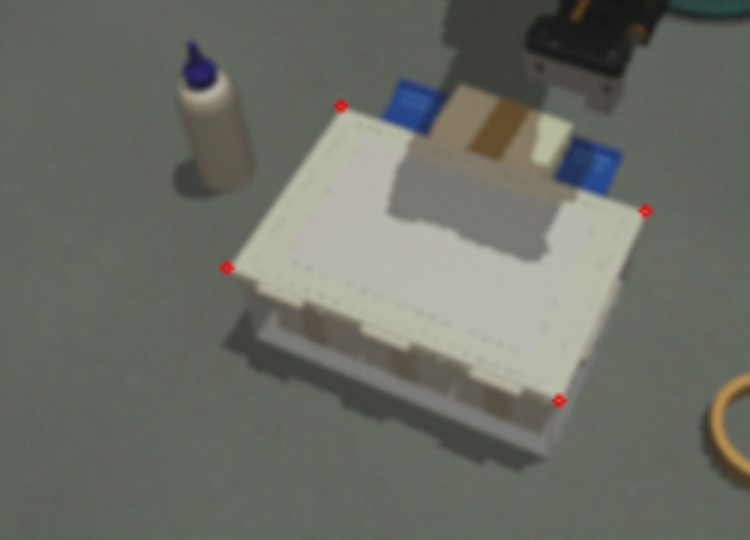

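Call:
jog_arm:
  targets:
    - {"offset": [0, -0.003, 0.04], "spin": 0}
    - {"offset": [0, -0.003, 0.066], "spin": 0}
    - {"offset": [0, -0.003, 0.08], "spin": 0}
    - {"offset": [0, -0.003, 0.095], "spin": 0}
    - {"offset": [0, -0.003, 0.11], "spin": 0}
    - {"offset": [0, -0.003, 0.125], "spin": 0}
    - {"offset": [0, -0.003, 0.14], "spin": 0}
    - {"offset": [0, -0.003, 0.155], "spin": 0}
    - {"offset": [0, -0.003, 0.16], "spin": 0}
    - {"offset": [0, -0.003, 0.16], "spin": 0}

```text
time_s: 18.48
eef_pos: [0.4365, 0.0821, 0.0633]
ee_rot: [-3.141, 0.0, 1.698]
contact_force: [0.5, -0.1, -0.1]
opening: 0.0001
grasp_force: 0.0
```

```bash
python3 go.py -.115 .08 .063; python3 - <<'E'
from h import *
for c in ["scene","top"]:
  read_camera(c); find(c,["clip_left_tip","box"])
E
```

```text
t 18.48 box-frame tcp [-0.1307  0.0799  0.0633] F [ 0.5 -0.1 -0.1] spin to align 3.001 tool y in box [ 1.    -0.001 -0.001]
[-0.115  0.08   0.063] [0.0002 0.0262 0.0004]
scene box 0.73 [0.602 0.034 0.11 ]
top box 0.61 [ 0.592 -0.025  0.103]
```

Clip folded out of view; press it in +x gently.

Call:
jog_arm:
  targets:
    - {"offset": [0, 0.008, 0], "spin": 0}
    - {"offset": [0, 0.016, 0], "spin": 0}
    - {"offset": [0, 0.022, 0], "spin": 0}
    - {"offset": [0, 0.026, 0], "spin": 0}
    - {"offset": [0, 0.026, 0], "spin": 0}

```text
time_s: 19.4
eef_pos: [0.4524, 0.0842, 0.0635]
ee_rot: [3.141, 0.0, 1.698]
contact_force: [-0.7, -0.1, -0.3]
opening: 0.0004
grasp_force: 0.0
```

Call:
jog_arm:
  targets:
    - {"offset": [0, 0.003, 0], "spin": 0}
    - {"offset": [0, 0.003, 0], "spin": 0}

```text
time_s: 19.65
eef_pos: [0.454, 0.0844, 0.0635]
ee_rot: [3.142, 0.0, 1.699]
contact_force: [-0.6, -0.3, -0.0]
opening: 0.0006
grasp_force: 0.4
```

Call:
jog_arm:
  targets:
    - {"offset": [0, 0.003, 0], "spin": 0}
    - {"offset": [0, 0.003, 0], "spin": 0}

```text
time_s: 19.9
eef_pos: [0.4559, 0.0847, 0.0635]
ee_rot: [3.142, 0.0, 1.699]
contact_force: [-0.7, -0.6, -0.9]
opening: 0.0004
grasp_force: 0.4
```

Call:
jog_arm:
  targets:
    - {"offset": [0, 0.002, 0], "spin": 0}
    - {"offset": [0, 0.002, 0], "spin": 0}

```text
time_s: 20.15
eef_pos: [0.457, 0.0848, 0.0635]
ee_rot: [3.142, 0.0, 1.699]
contact_force: [0.1, 0.3, -0.8]
opening: 0.0005
grasp_force: 0.6
```

Call:
jog_arm:
  targets:
    - {"offset": [0, 0.002, 0], "spin": 0}
    - {"offset": [0, 0.002, 0], "spin": 0}

```text
time_s: 20.4
eef_pos: [0.4581, 0.0849, 0.0634]
ee_rot: [-3.141, 0.0, 1.698]
contact_force: [-2.3, -0.3, -0.6]
opening: 0.0002
grasp_force: 1.1
```

Call:
jog_arm:
  targets:
    - {"offset": [0, 0.002, 0], "spin": 0}
    - {"offset": [0, 0.002, 0], "spin": 0}

```text
time_s: 20.65
eef_pos: [0.4582, 0.085, 0.0633]
ee_rot: [-3.139, 0.0, 1.699]
contact_force: [-11.0, -0.3, 5.6]
opening: 0.0004
grasp_force: 5.1
```

Call:
jog_arm:
  targets:
    - {"offset": [0, 0.002, 0], "spin": 0}
    - {"offset": [0, 0.002, 0], "spin": 0}

```text
time_s: 20.9
eef_pos: [0.4589, 0.0853, 0.0632]
ee_rot: [-3.138, -0.0, 1.699]
contact_force: [-13.0, 0.1, 8.7]
opening: 0.0005
grasp_force: 6.9
```

Call:
jog_arm:
  targets:
    - {"offset": [0, -0.02, 0], "spin": 0}
    - {"offset": [0, -0.05, 0], "spin": 0}
    - {"offset": [0, -0.05, -0.09], "spin": 0}
    - {"offset": [0, -0.04, -0.16], "spin": 0}
    - {"offset": [-0.09, -0.037, -0.16], "spin": 0}
    - {"offset": [-0.18, -0.037, -0.16], "spin": 0}
    - {"offset": [-0.267, -0.037, -0.16], "spin": 0}
    - {"offset": [-0.267, -0.037, -0.16], "spin": 0}
    - {"offset": [-0.267, -0.037, -0.16], "spin": 0}

```text
time_s: 22.02
eef_pos: [0.4588, -0.076, 0.1595]
ee_rot: [3.141, -0.0, 1.698]
contact_force: [-0.1, 0.8, -0.2]
opening: 0.0009
grasp_force: 0.0
```

```bash
python3 go.py -.131 -.08 .12 -.131 -.08 .063; python3 - <<'E'
from h import *
for c in ["scene","top"]:
  read_camera(c); find(c,["clip_left_tip","clip_right_tip","box","glue","bundle","tape"])
E
```

```text
t 22.02 box-frame tcp [-0.1289 -0.0798  0.1595] F [-0.1  0.8 -0.2] spin to align 3.001 tool y in box [ 1.    -0.001  0.   ]
[-0.131 -0.08   0.12 ] [-0.0003 -0.0036  0.0658]
[-0.131 -0.08   0.063] [-0.0003 -0.0036  0.1608]
scene clip_left_tip 0.17 [0.582 0.027 0.113]
scene clip_right_tip 0.62 [ 0.477 -0.074  0.114]
scene box 0.62 [0.603 0.035 0.108]
scene glue 0.96 [ 0.561 -0.225  0.091]
scene bundle 0.91 [ 0.384 -0.031  0.025]
scene tape 0.91 [0.542 0.311 0.024]
top clip_left_tip 0.46 [0.468 0.086 0.099]
top box 0.68 [0.575 0.039 0.106]
top bundle 0.6 [ 0.39 -0.03  0.02]
top tape 0.58 [0.54  0.307 0.023]
```

Left clip folded. Same for the right.

Call:
jog_arm:
  targets:
    - {"offset": [0, -0.003, 0.04], "spin": 0}
    - {"offset": [0, -0.003, 0.066], "spin": 0}
    - {"offset": [0, -0.003, 0.08], "spin": 0}
    - {"offset": [0, -0.003, 0.095], "spin": 0}
    - {"offset": [0, -0.003, 0.11], "spin": 0}
    - {"offset": [0, -0.003, 0.125], "spin": 0}
    - {"offset": [0, -0.003, 0.14], "spin": 0}
    - {"offset": [0, -0.003, 0.155], "spin": 0}
    - {"offset": [0, -0.003, 0.16], "spin": 0}
    - {"offset": [0, 0.01, 0.16], "spin": 0}
    - {"offset": [0, 0.018, 0.16], "spin": 0}
    - {"offset": [0, 0.025, 0.16], "spin": 0}
    - {"offset": [0, 0.03, 0.16], "spin": 0}
    - {"offset": [0, 0.03, 0.16], "spin": 0}

```text
time_s: 24.48
eef_pos: [0.4772, -0.0741, 0.0636]
ee_rot: [3.141, 0.0, 1.699]
contact_force: [0.8, 0.3, 0.0]
opening: 0.0007
grasp_force: 0.0
```

Call:
jog_arm:
  targets:
    - {"offset": [0, 0.002, 0], "spin": 0}
    - {"offset": [0, 0.002, 0], "spin": 0}

```text
time_s: 24.72
eef_pos: [0.478, -0.074, 0.0635]
ee_rot: [3.142, 0.0, 1.699]
contact_force: [-0.1, -1.1, -0.8]
opening: 0.0006
grasp_force: 0.4
```

Call:
jog_arm:
  targets:
    - {"offset": [0, 0.002, 0], "spin": 0}
    - {"offset": [0, 0.002, 0], "spin": 0}

```text
time_s: 24.98
eef_pos: [0.4789, -0.0739, 0.0634]
ee_rot: [-3.141, -0.0, 1.698]
contact_force: [-4.5, -0.8, 1.1]
opening: 0.0004
grasp_force: 1.9
```

Call:
jog_arm:
  targets:
    - {"offset": [0, 0.002, 0], "spin": 0}
    - {"offset": [0, 0.003, 0], "spin": 0}
    - {"offset": [0, 0.003, 0], "spin": 0}

```text
time_s: 25.35
eef_pos: [0.4794, -0.074, 0.0633]
ee_rot: [-3.139, -0.0, 1.698]
contact_force: [-13.7, -2.7, 9.6]
opening: 0.0004
grasp_force: 6.6
```

Call:
jog_arm:
  targets:
    - {"offset": [0, -0.02, 0], "spin": 0}
    - {"offset": [0, -0.05, 0], "spin": 0}
    - {"offset": [0, -0.05, -0.09], "spin": 0}
    - {"offset": [0, -0.05, -0.18], "spin": 0}
    - {"offset": [0.1, -0.05, -0.25], "spin": 0}
    - {"offset": [0.2, -0.05, -0.3], "spin": 0}
    - {"offset": [0.3, -0.05, -0.3], "spin": 0}
    - {"offset": [0.4, -0.05, -0.3], "spin": 0}
    - {"offset": [0.5, -0.05, -0.3], "spin": 0}
    - {"offset": [0.6, -0.05, -0.3], "spin": 0}
    - {"offset": [0.7, -0.05, -0.3], "spin": 0}
    - {"offset": [0.7, -0.05, -0.3], "spin": 0}
    - {"offset": [0.7, -0.05, -0.3], "spin": 0}

```text
time_s: 26.98
eef_pos: [0.3977, 0.3386, 0.2433]
ee_rot: [3.141, 0.0, 1.699]
contact_force: [-0.0, -0.5, 0.4]
opening: 0.0006
grasp_force: 0.0
```

```bash
python3 go.py; python3 - <<'E'
from h import *
for c in ["scene","top"]:
  im=snap(c,c+"5.png"); find(c,["lid","clip_left_tip","clip_right_tip","box","glue","bundle","tape"])
  q=np.load("q.npy"); q[3]=0; T,L,C=model(q)
  for y in (.08,-.08):
    for d in (.125,.115,.105,.1): # colour along the line out from each clip pivot at clip height
      u,v=np.round(proj(c,T([[-d,y,.09]]))[0]).astype(int); print(c,y,d,im[v,u])
t=read_camera("top"); hs=cv2.cvtColor(t,cv2.COLOR_RGB2HSV); m=(hs[:,:,0]>105)&(hs[:,:,0]<125)&(hs[:,:,1]>150)
n,l,st,ce=cv2.connectedComponentsWithStats(m.astype(np.uint8)); print(st[1:],proj("top",T([[-.1,.1025,.105],[-.1,.0575,.063],[-.1,-.0575,.105],[-.1,-.1025,.063]])))
E
```

```text
t 26.98 box-frame tcp [-0.1364  0.3393  0.2433] F [-0.  -0.5  0.4] spin to align 3.001 tool y in box [ 1.    -0.001  0.   ]
scene lid 0.72 [0.585 0.03  0.114]
scene clip_right_tip 0.29 [0.604 0.038 0.108]
scene box 0.81 [0.605 0.038 0.107]
scene glue 0.55 [ 0.562 -0.226  0.095]
scene bundle 0.93 [ 0.383 -0.033  0.026]
scene tape 0.73 [0.544 0.311 0.024]
scene tape 0.34 [ 0.385 -0.032  0.026]
scene 0.08 0.125 [70 74 66]
scene 0.08 0.115 [62 71 87]
scene 0.08 0.105 [132 141 150]
scene 0.08 0.1 [186 187 168]
scene -0.08 0.125 [ 97 101  92]
scene -0.08 0.115 [ 90  97 101]
scene -0.08 0.105 [160 165 157]
scene -0.08 0.1 [183 185 166]
top lid 0.73 [0.574 0.017 0.112]
top clip_right_tip 0.67 [ 0.493 -0.068  0.106]
top clip_right_tip 0.59 [0.545 0.302 0.02 ]
top box 0.61 [0.571 0.017 0.107]
top glue 0.71 [ 0.545 -0.229  0.108]
top bundle 0.73 [ 0.546 -0.228  0.108]
top bundle 0.6 [ 0.393 -0.039  0.02 ]
top tape 0.76 [0.544 0.304 0.024]
top 0.08 0.125 [88 92 87]
top 0.08 0.115 [118 122 115]
top 0.08 0.105 [118 123 117]
top 0.08 0.1 [ 68  93 142]
top -0.08 0.125 [116 121 114]
top -0.08 0.115 [115 121 114]
top -0.08 0.105 [115 117 112]
top -0.08 0.1 [ 72  93 142]
[[473 195   1   1   1]
 [302 229   2   1   2]
 [288 230   3   2   3]
 [293 230   1   1   1]
 [295 230   1   1   1]] [[286.27892909 233.58326936]
 [309.61428854 233.98944733]
 [367.45677483 225.48505015]
 [386.68361675 226.29276357]]
```

```bash
python3 -c "
from plant import *
print(sign_off())"
```

```text
the job is handed in; nothing more can be done
None
```

The job is handed in: the lid was pushed shut first, then both clips were pressed against the box's front; by the last camera checks the box and its three neighbours were within a few mm of where they started (the sign-off returned no verdict, and I judged the clips flat from pressing force and pixel colours, not a close-up).

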